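# Mesh the kneading blade with the food processor's drive

### The arm

A 6-joint arm with a two-finger parallel gripper is mounted at the origin on the work surface. World frame = base frame: x ahead of the robot, y to its left, z up, the work surface at z = 0. Lengths are in m, angles in rad, forces in N, time in s.
With the tool pointing down it reaches from about 0.375 to 0.75 m from the base axis. Payload 9 kg.
Tool frame: the origin (TCP) lies midway between the tips of the shut fingers; the grasp point (between the pads) lies 19 mm behind it (env.grasp_offset is the distance from the TCP to the grasp point, in m); z points along the fingers, y is the line along which they close (so a half turn about z gives the same grasp; the last joint's range is limited). The gripper opens to 85 mm and grips with 20 to 120 N. Pads are 22 mm wide; open, the fingers measure 114 mm over their backs; the gripper's body (76 mm by 85 mm) begins 54 mm behind the grasp point. The pads swing forward as they close: fully open they stand 13 mm farther back than shut.
Start: joints at [-1.519, 0.104, 0.097, 1.564, 0, 1.353], TCP at [0.16, -0.578, 0.231] pointing down, gripper open.
Joint ranges: [-2.99, 2.99], [-0.84, 1.86], [-1.1, 1.16], [-1.84, 2.11], [-1.51, 1.56], [-3.14, 3.14]. Speed limits (rad/s): [2.22, 2.22, 2.57, 3.14, 3.14, 3.14].

### API

Orientations are given as a unit quaternion [x, y, z, w].
In Python, from plant import env gives the robot as it stands.
- The arm moves only by the shell command python3 -m handwheel 'ROWS' [OPENING] [FORCE]. ROWS is text: rows parted by semicolons, each of 6 numbers parted by spaces: the shift along the tool's x, y, z in units of 25 mm (1.0 is 25 mm), then the turn, a rotation vector about the tool's x, y, z in units of 6 degrees (1.0 is 6 degrees). A call has exactly 5 rows; each row shifts and turns the commanded pose from where the row before left it, along the tool's axes as they then stand; what a row does not reach is not made up. A row lasts 1/10 s, in which the tool goes at most 50 mm and 8.59 degrees, less where a joint would pass 70% of its speed; a pose out of reach is approached as far as the arm can. A call is refused whole if a number of a shift passes 1 or a number of a turn 1, either way. A call with a gripper value outside its range is refused whole. OPENING is the opening, from 0 (shut) to 1 (fully open), set as the call begins (- or left out, the last holds). The fingers move at their own pace and stop on an object; FORCE is the grip in N (left out, the last holds). Time passes only in rows, so rows that do not move let the fingers close, or fill a call up. It gives the time, the measured TCP pose, the force, the opening and the grip force at its end, in the units of the state.
- env.observe(): the state, without advancing time (a new reading comes with each control period).
- env.grab_frame(name): name is "scene" or "side" or "wrist"; returns a dict with "img" (400x640x3 uint8, blue, green, red), "K" (3x3 intrinsics, pixels), "origin" and "rotation" of the camera in the world; the wrist camera has in their place "mount" (4x4, takes a point from camera to tool coordinates, whose origin is the TCP and whose axes are the flange's). Camera axes: x right, y down, z forward; pixel columns grow to the right and rows downward; lengths in m; the calibration is good to about 2 mm. The wrist camera is an equidistant fisheye: a pixel r from the principal point sees the ray r / f radians off the axis. A picture is of the moment at which its call begins: read the wrist's pose just before it. There is no depth.
- env.job_done(): hands the job in; it is judged then, once.
Trained networks look in a picture, given as the dict that the camera call returned (one of the last four; its "shot" number tells which), for a name from the list of things; names that differ only in an ending like _2 or _b are one class to them, and where a whole thing is asked for, a point or a joint stands for the part that bears it (a point fixed in the world has none). Each returns a list of dicts, best first, with "score" (0 to 1); they miss things now and then, are a little off and sometimes report something else, mostly with a low value. They report only what shows in the picture. A call takes as long as a camera call. They do not tell look-alikes from the thing itself.
- env.masks_of(label, picture): "mask" (400x640 bool, what is visible of it) and "point" ([column, row] in pixels, amid what is visible of it).
- env.pinpoint(label, picture): "point" ([column, row] in pixels: a listed point, or the origin of a listed thing).
The state is a dict: "time": time; "joint_positions": joint angles; "qvel": joint speeds; "joint_torque": joint torques, N m; "tool_pos": TCP position; "tool_rot": TCP orientation; "ft_force": force on the tool from outside, world axes, zero at the start; "wrist_torque": the same for the moment, N m; "width": finger opening in m; "grip_force": force on a finger pad.
Only numpy, scipy, OpenCV 4.12 (cv2) and the standard library are available. Lean on these libraries where they do the work, as an engineer would, in place of code of your own. Each camera call takes 0.05 s, during which the arm holds its last target. There are 200 camera calls.

### The job

Fit the two-winged kneading blade onto the food processor: pick it up by its stem, turn it until the claws under it can pass either side of the drive teeth in the bowl, and lower it, without dropping it, until it sits fully home and upright on the bowl's floor; then let go. Leave the slicing disc and the citrus cone where they are.

Things in the scene. Friction and masses are not known exactly. Their poses are not given: they have to be found in the camera images.
- blade: White kneading blade, 0.2 kg, 120 mm tall, upright; the only attachment with two wings. Origin: centre of underside; z up, x along the wings (half-turn symmetric, 73 mm reach, 18-49 mm up). Hub 48x58 mm, 50 high. Below, two claws beside a slot along x: 34 mm wide, ends open up to 18 mm, above that a 34x34 pocket to 42 mm. Stem 28x28 mm square (sides along x, y) from 50 to 120 mm: grip at 100.
- coupling: Food processor's drive, dark metal, fixed, cannot turn. Origin: on its axis at the floor of the clear bowl, 114 mm over the counter; x along its teeth: a bar 64x14 mm, 16 high, with spindle 14x14, 34 high. Blade home: origins level, x axes parallel either way (play 10 mm or 20 deg). Turned wrong, it stands 16 mm too high. Bowl: inner radius 84, rim 34 mm above its floor; white base 190x190.
- slicer: Bystander: slicing attachment, a round steel disc 132 mm across on a round white foot, with a white square stem, 90 mm tall. Origin: centre of its underside. Not to be moved.
- reamer: Bystander: white ribbed citrus cone on a round dish 120 mm across, 63 mm tall. Origin: centre of its underside. Not to be moved.
Things that resemble listed ones, but are neither listed nor needed, are in the scene too. Leave any orange look-alike of the blade alone.

How it is judged:
By the outcome, as a careful person would: the job done as asked, in the order asked, and still so for the second after the job is handed in, with the robot touching nothing.
It also fails if it takes over 38 s, if anything falls off the work surface, if the arm or the gripper's body presses on something with over 40 N, if the wrist force passes 120 N, or if a joint passes its speed limit or range.

## Working session

There is one attempt and no reset: what is moved stays moved. The work goes in short steps, Python scripts to look and compute and a shell command to move; the robot and the scene stay as the last step left them, time stands still between calls to the robot, and variables do not carry over. Pictures are saved under pics/ and viewed, at most 10 in all, crops included, and the job is handed in when it is done.

```bash
mkdir -p pics; ls
cat > h.py <<'E'
import numpy as np, cv2
from plant import env
from scipy.spatial.transform import Rotation as R
def ray(p,f):
    K=np.array(f["K"]); return np.array(f["origin"]), np.array(f["rotation"])@np.linalg.solve(K,[p[0],p[1],1.])
def tri(rs):
    A=np.zeros((3,3));b=np.zeros(3)
    for o,d in rs:
        d=d/np.linalg.norm(d);P=np.eye(3)-np.outer(d,d);A+=P;b+=P@o
    x=np.linalg.solve(A,b); return x,[np.linalg.norm(np.cross(x-o,d/np.linalg.norm(d))) for o,d in rs]
def onz(r,z):
    o,d=r; return o+d*(z-o[2])/d[2]
def proj(X,f):
    K=np.array(f["K"]);c=np.array(f["rotation"]).T@(np.array(X)-f["origin"]); p=K@c; return p[:2]/p[2]
E
python3 - <<'E'
from h import *
fs={}
ims=[]
for n in("scene","side"):
    f=env.grab_frame(n);fs[n]=f;im=f["img"].copy()
    for l in("blade","coupling","slicer","reamer"):
        for k,fn in(("pin",env.pinpoint),("mask",env.masks_of)):
            for r in fn(l,f)[:4]:
                p=r["point"];print(n,k,l,np.round(p,1),round(r["score"],2),np.round(onz(ray(p,f),0.0),3))
    cv2.imwrite(f"pics/{n}0.png",im)
E
```

```text
picsTraceback (most recent call last):
  File "<stdin>", line 9, in <module>
  File "h.py", line 5, in ray
    K=np.array(f["K"]); return np.array(f["origin"]), np.array(f["rotation"])@np.linalg.solve(K,[p[0],p[1],1.])
                                                      ~~~~~~~~~~~~~~~~~~~~~~~^~~~~~~~~~~~~~~~~~~~~~~~~~~~~~~~~~
ValueError: matmul: Input operand 1 has a mismatch in its core dimension 0, with gufunc signature (n?,k),(k,m?)->(n?,m?) (size 3 is different from 4)
```

```bash
python3 - <<'E'
s=open('h.py').read()
s=s.replace('np.array(f["rotation"])','R.from_quat(f["rotation"]).as_matrix()')
open('h.py','w').write(s)
E
python3 - <<'E'
from h import *
fs={}
for n in("scene","side"):
    f=env.grab_frame(n);fs[n]=f;im=f["img"].copy()
    for l in("blade","coupling","slicer","reamer"):
        for k,fn in(("pin",env.pinpoint),("mask",env.masks_of)):
            for r in fn(l,f)[:4]:
                p=r["point"];print(n,k,l,np.round(p,1),round(r["score"],2),np.round(onz(ray(p,f),0.114 if l=="coupling" else 0),3))
    cv2.imwrite(f"pics/{n}0.png",im)
print(env.observe()["time"])
E
```

```text
scene pin blade [372.9 169.5] 0.82 [0.32  0.111 0.   ]
scene pin blade [218.  158.4] 0.79 [ 0.245 -0.392  0.   ]
scene pin blade [243.2 198.3] 0.67 [ 0.401 -0.306  0.   ]
scene mask blade [241.7 194.8] 0.87 [ 0.388 -0.311  0.   ]
scene mask blade [377.8 159.8] 0.84 [0.283 0.132 0.   ]
scene pin coupling [437.3 221. ] 0.57 [0.573 0.242 0.114]
scene mask coupling [437.8 220.5] 0.56 [0.571 0.244 0.114]
scene pin slicer [312.3 204.5] 0.89 [ 0.437 -0.093  0.   ]
scene pin slicer [244.7 202.7] 0.62 [ 0.417 -0.301  0.   ]
scene mask slicer [310.1 202.1] 0.75 [ 0.428 -0.099  0.   ]
scene pin reamer [277.4 263.3] 0.68 [ 0.622 -0.204  0.   ]
side pin blade [341.5 170.2] 0.73 [ 0.403 -0.3    0.   ]
side pin blade [364.3 295.8] 0.73 [0.318 0.123 0.   ]
side mask blade [340.2 163. ] 0.86 [ 0.41  -0.334  0.   ]
side pin coupling [216.1 305.2] 0.74 [0.583 0.244 0.114]
side mask coupling [216.7 301.2] 0.95 [0.584 0.237 0.114]
side pin slicer [317.8 219.2] 0.94 [ 0.448 -0.089  0.   ]
side mask slicer [314.6 210.6] 0.65 [ 0.46 -0.12  0.  ]
side pin reamer [263.3 184.3] 0.67 [ 0.622 -0.208  0.   ]
side mask reamer [260.  180.9] 0.55 [ 0.636 -0.221  0.   ]
1.0
```

View pics/scene0.png

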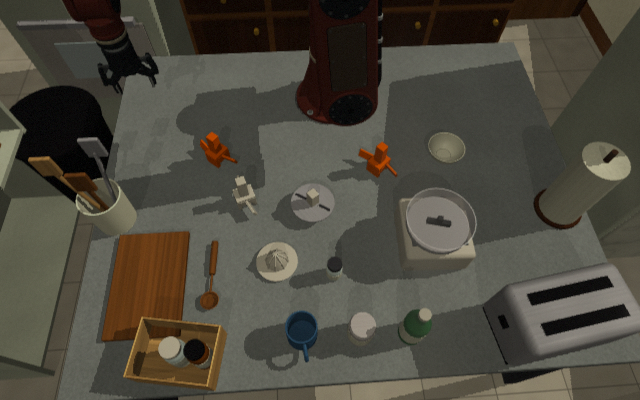

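View pics/side0.png

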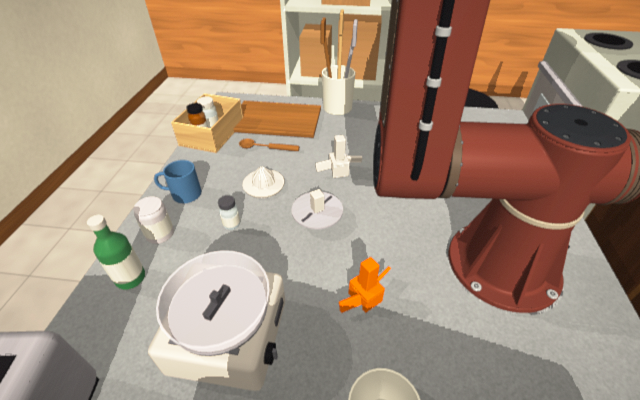

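Candidates for the blade: white at scene (243,198) / side (341,170), orange ones at scene (216,155) and (378,160). The white two-winged one fits, since the blade is white and the orange ones are look-alikes. I'll confirm it in one enlarged crop and estimate the yaws.

Run:
```python
from h import *
tiles=[]
for n,pb,pc in(("scene",(243,195),(438,220)),("side",(340,163),(216,302))):
    f=env.grab_frame(n);im=f["img"]
    for (x,y),h in((pb,30),(pc,40)):
        tiles.append(cv2.resize(im[y-h*3//4:y+h*3//4,x-h:x+h],(400,300),interpolation=cv2.INTER_CUBIC))
    r=env.masks_of("coupling",f)[0]["mask"]
    ys,xs=np.nonzero(r)
    P=np.array([onz(ray((x,y),f),.130)[:2] for x,y in zip(xs,ys)])
    c,s,a=cv2.minAreaRect(P.astype(np.float32)*1000);print(n,"coup rect",np.round(c),np.round(s),round(a))
    w,v=np.linalg.eigh(np.cov(P.T));print(" pca",np.degrees(np.arctan2(v[1,1],v[0,1])),np.sqrt(w))
    print(env.pinpoint("blade",f)[:2] and [np.round(q["point"],1) for q in env.pinpoint("blade",f)])
cv2.imwrite("pics/crop.png",np.vstack([np.hstack(tiles[:2]),np.hstack(tiles[2:])]))
```

```text
scene coup rect [580. 240.] [67. 33.] 73
 pca 77.72205996311855 [0.0077439  0.01822431]
[array([218.7, 157.8]), array([379.1, 171.1]), array([245.9, 198.9])]Traceback (most recent call last):
  File "<stdin>", line 7, in <module>
IndexError: list index out of range
```

Run:
```python
from h import *
tiles=[]
for n,pb,pc in(("scene",(243,195),(438,220)),("side",(340,163),(216,302))):
    f=env.grab_frame(n);im=f["img"]
    for (x,y),h in((pb,30),(pc,40)):
        tiles.append(cv2.resize(im[y-h*3//4:y+h*3//4,x-h:x+h],(400,300),interpolation=cv2.INTER_CUBIC))
cv2.imwrite("pics/crop.png",np.vstack([np.hstack(tiles[:2]),np.hstack(tiles[2:])]))
```

```text
(no output)
```

View pics/crop.png

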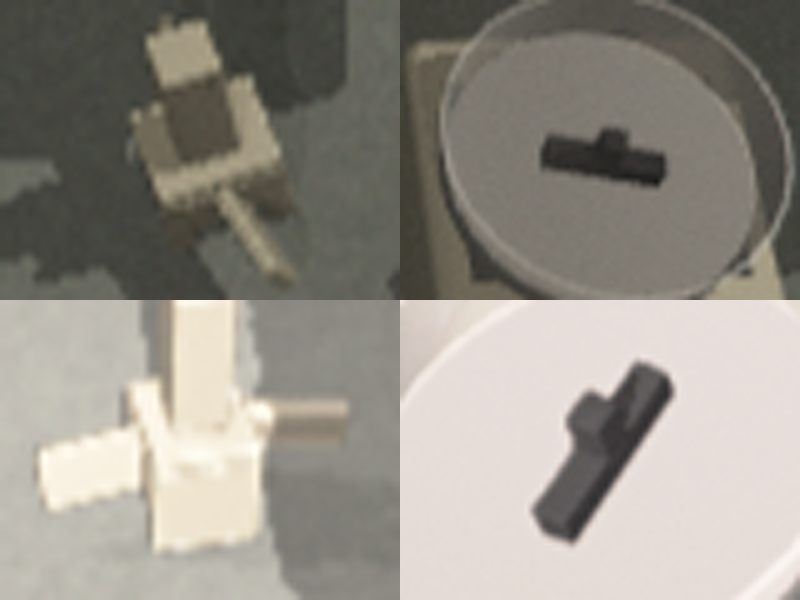

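The white blade (scene 243,198; side 340,165) clearly has two wings. The coupling bar is dark, at scene (438,220). Next: rough yaws and the first move.

```bash
cat >> h.py <<'E'
def rel(pos,yaw=None):
    """shift (25mm units) and turn (6deg units) in tool axes to reach pos with tool y axis at yaw (deg, mod 90 nearest)"""
    s=env.observe();r=R.from_quat(s["tool_rot"]);M=r.as_matrix()
    print("t",s["time"],"tcp",np.round(s["tool_pos"],4),"z",np.round(M[:,2],4),"y yaw",round(np.degrees(np.arctan2(M[1,1],M[0,1])),1),"j6",round(s["joint_positions"][5],2),"w",s["width"])
    print("shift units",np.round(M.T@(np.array(pos)-s["tool_pos"])/.025,2))
    if yaw is not None:
        y=np.degrees(np.arctan2(M[1,1],M[0,1]));d=(yaw-y+45)%90-45
        print("turn about tool z units",round(-d/6,2),"deg world",round(d,1))
def wray(p,f,s):
    K=np.array(f["K"]);d=np.array([p[0]-K[0,2],p[1]-K[1,2]]);q=np.hypot(*(d/[K[0,0],K[1,1]]));u=d/np.linalg.norm(d)
    c=np.array([u[0]*np.sin(q),u[1]*np.sin(q),np.cos(q)]);Mt=np.array(f["mount"]);r=R.from_quat(s["tool_rot"]).as_matrix()
    return r@Mt[:3,3]+np.array(s["tool_pos"]), r@Mt[:3,:3]@c
E
python3 - <<'E'
from h import *
S=env.grab_frame("scene");D=env.grab_frame("side")
def yw(f,a,b,z):
    v=onz(ray(b,f),z)-onz(ray(a,f),z);return round(np.degrees(np.arctan2(v[1],v[0])),1),round(np.linalg.norm(v),3)
print("wing",yw(S,(246,202.2),(256.5,213.5),.049),yw(D,(316,164.2),(331,160.5),.049))
print("bar",yw(S,(427,217),(450.5,220.4),.130),yw(D,(230.4,287),(203,315),.130))
print("coup",tri([ray((437.5,221),S),ray((216.3,304),D)]),"blade org",tri([ray((244.5,198.6),S),ray((341.5,170.2),D)]))
rel([.402,-.303,.231],0)
E
```

```text
wing (np.float64(38.0), np.float64(0.051)) (np.float64(-151.1), np.float64(0.047))
bar (np.float64(76.9), np.float64(0.063)) (np.float64(63.5), np.float64(0.065))
coup (array([0.57844169, 0.2426535 , 0.11994592]), [np.float64(0.003566918504569115), np.float64(0.0035669185045691565)]) blade org (array([ 0.40267363, -0.3019743 , -0.00126134]), [np.float64(0.0007731794210534156), np.float64(0.0007731794210533284)])
t 1.5 tcp [ 0.1599 -0.5784  0.2314] z [ 0.e+00 -2.e-04 -1.e+00] y yaw -74.5 j6 1.35 w 0.08524166585610811
shift units [ 1.227e+01 -8.030e+00  1.000e-02]
turn about tool z units 2.58 deg world -15.5
```

```bash
python3 -m handwheel '0.4 -0.26 0 0 0 0; 0.95 -0.62 0 0 0 0; 0.95 -0.62 0 0 0 0; 0.95 -0.62 0 0 0 0; 0.95 -0.62 0 0 0 0' 1 60
python3 -m handwheel '0.95 -0.62 0 0 0 0; 0.95 -0.62 0 0 0 0; 0.95 -0.62 0 0 0 0; 0.95 -0.62 0 0 0 0; 0.95 -0.62 0 0 0 0'
python3 -m handwheel '0.95 -0.62 0 0 0 0; 0.95 -0.62 0 0 0 0; 0.8 -0.55 0 0 0 0; 0.4 -0.2 0 0 0 -0.8; 0 0 0 0 0 -0.8'
python3 -m handwheel '0 0 0 0 0 -0.8; 0 0 0 0 0 -0.5; 0 0 0 0 0 0; 0 0 0 0 0 0; 0 0 0 0 0 0'
python3 - <<'E'
from h import *
rel([.402,-.302,.2],-57)
s=env.observe();f=env.grab_frame("wrist")
for k in("pinpoint","masks_of"):
    for r in getattr(env,k)("blade",f): print(k,np.round(r["point"]),r["score"],np.round(onz(wray(r["point"],f,s),0),3))
cv2.imwrite("pics/w1.png",f["img"])
print(f["K"],f["mount"])
E
```

```text
time: 2.0
tool_pos: [0.2439, -0.4828, 0.2313]
tool_rot: [0.991, 0.135, 0.0, 0.0]
ft_force: [-0.5, -0.4, 0.7]
width: 0.0856
grip_force: 0.0
time: 2.5
tool_pos: [0.3376, -0.3763, 0.2314]
tool_rot: [0.991, 0.135, 0.0, 0.0]
ft_force: [-0.1, -0.3, -0.0]
width: 0.0856
grip_force: 0.0
time: 3.0
tool_pos: [0.3992, -0.3074, 0.2315]
tool_rot: [0.976, 0.22, 0.0, 0.0]
ft_force: [-0.3, 0.4, 1.0]
width: 0.0853
grip_force: 0.0
time: 3.5
tool_pos: [0.3981, -0.3091, 0.2314]
tool_rot: [0.959, 0.282, 0.0, 0.0]
ft_force: [0.1, -0.9, -0.2]
width: 0.0854
grip_force: 0.0
t 3.5 tcp [ 0.3981 -0.3091  0.2314] z [ 1.e-04 -1.e-04 -1.e+00] y yaw -57.2 j6 1.65 w 0.08543183970398374
shift units [ 0.28 -0.16  1.25]
turn about tool z units -0.03 deg world 0.2
pinpoint [314. 154.] 0.97 [ 0.411 -0.292  0.   ]
pinpoint [54. 72.] 0.87 [0.317 0.133 0.   ]
pinpoint [307. 287.] 0.74 [ 0.246 -0.386  0.   ]
masks_of [308. 303.] 0.77 [ 0.223 -0.401 -0.   ]
masks_of [39. 74.] 0.76 [0.298 0.173 0.   ]
masks_of [318. 158.] 0.65 [ 0.409 -0.3    0.   ]
[[309.70691629   0.         319.74724492]
 [  0.         309.70691629 199.78131395]
 [  0.           0.           1.        ]] [[-1.73820484e-05 -9.55007041e-01 -2.96583126e-01  7.71771308e-02]
 [ 9.99999835e-01  1.53691225e-04 -5.53498272e-04 -1.40000135e-04]
 [ 5.74176972e-04 -2.96583087e-01  9.55006881e-01 -1.41533380e-01]
 [ 0.00000000e+00  0.00000000e+00  0.00000000e+00  1.00000000e+00]]
```

View pics/w1.png

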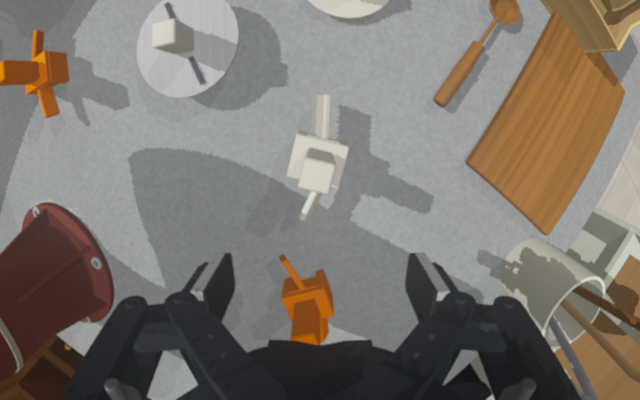

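Wrist view: white blade at (317,165), wings from (323,97) to (306,217). The orange look-alike at (305,300) is nearer the gripper. I'll take one zoom for the stem edges.

Run:
```python
import cv2
im=cv2.imread("pics/w1.png")[85:230,270:400]
cv2.imwrite("pics/w1z.png",cv2.resize(im,None,fx=4,fy=4,interpolation=cv2.INTER_CUBIC))
```

```text
(no output)
```

View pics/w1z.png

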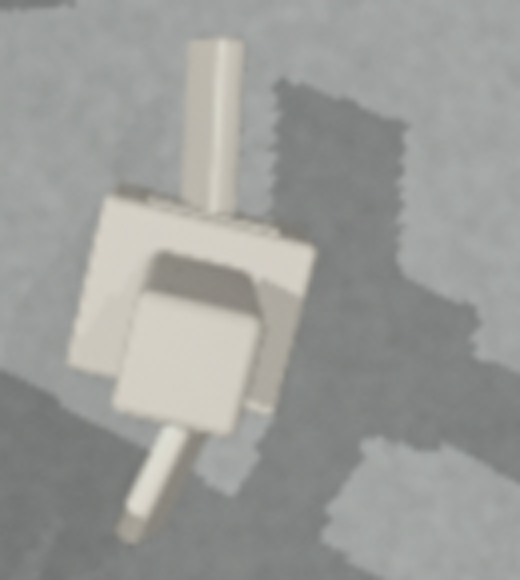

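Run:
```python
from h import *
s=env.observe();f=env.grab_frame("wrist")
def P(c,z): return np.array([onz(wray((270+x/4,85+y/4),f,s),z) for x,y in c])
for n,c,z in(("stem",[(143,290),(261,322),(236,434),(113,410)],.12),("hub",[(107,193),(317,245),(272,412),(68,365)],.05)):
    q=P(c,z);e=np.roll(q,-1,0)-q
    print(n,np.round(q.mean(0),4),np.round(np.linalg.norm(e,axis=1),3),np.round(np.degrees(np.arctan2(e[:,1],e[:,0]))%180,1))
w=P([(228,42),(130,540)],.04);d=w[0]-w[1];print("wing",np.round(np.degrees(np.arctan2(d[1],d[0])),1),np.linalg.norm(d),w.mean(0))
# stem-top height by scene+wrist
S=env.grab_frame("scene");print(tri([ray((240.6,181),S),wray((270+188/4,85+364/4),f,s)]))
```

```text
stem [ 0.413  -0.2967  0.12  ] [0.025 0.025 0.027 0.027] [107.4  21.1 111.3  18.3]
hub [ 0.4133 -0.2966  0.05  ] [0.057 0.047 0.056 0.047] [108.8  19.  109.4  19.2]
wing 21.7 0.14230350684225104 [ 0.41076334 -0.29349034  0.04      ]
(array([ 0.41289289, -0.2965118 ,  0.11922237]), [np.float64(0.00016343532608313548), np.float64(0.00016343532608315833)])
```

```bash
python3 -m handwheel '0 0 0 0 0 0.75; 0 0 0 0 0 0.75; 0 0 0 0 0 0.75; 0 0 0 0 0 0; 0 0 0 0 0 0'
python3 - <<'E'
from h import *
rel([.413,-.2967,.083],-70.7)
E
```

```text
time: 4.25
tool_pos: [0.3981, -0.3094, 0.2313]
tool_rot: [0.986, 0.169, -0.0, 0.0]
ft_force: [-0.1, 0.2, -0.4]
width: 0.0854
grip_force: 0.0
t 4.25 tcp [ 0.3981 -0.3094  0.2313] z [-0.e+00 -1.e-04 -1.e+00] y yaw -70.5 j6 1.88 w 0.08544476159369702
shift units [ 0.73 -0.28  5.93]
turn about tool z units 0.03 deg world -0.2
```

```bash
python3 -m handwheel '0.37 -0.14 0 0 0 0; 0.36 -0.14 0 0 0 0; 0 0 0.8 0 0 0; 0 0 0.9 0 0 0; 0 0 0.9 0 0 0'
python3 -m handwheel '0 0 0.9 0 0 0; 0 0 0.9 0 0 0; 0 0 0.9 0 0 0; 0 0 0.6 0 0 0; 0 0 0 0 0 0'
python3 -m handwheel '0 0 0 0 0 0; 0 0 0 0 0 0; 0 0 0 0 0 0; 0 0 0 0 0 0; 0 0 0 0 0 0' 0 60
python3 - <<'E'
from h import *
rel([.413,-.2967,.083],-70.7); s=env.observe();print(s["grip_force"],s["ft_force"],s["wrist_torque"])
E
```

```text
time: 4.75
tool_pos: [0.4138, -0.2961, 0.1657]
tool_rot: [0.986, 0.169, 0.0, 0.0]
ft_force: [1.1, -0.4, 0.3]
width: 0.0855
grip_force: 0.0
time: 5.25
tool_pos: [0.4124, -0.2952, 0.0817]
tool_rot: [0.986, 0.169, -0.001, -0.001]
ft_force: [-0.3, 0.5, 1.1]
width: 0.0855
grip_force: 0.0
time: 5.75
tool_pos: [0.4134, -0.2971, 0.0848]
tool_rot: [0.986, 0.168, 0.0, 0.001]
ft_force: [-1.3, 1.7, 5.3]
width: 0.0271
grip_force: 59.8
t 5.75 tcp [ 0.4134 -0.2971  0.0848] z [ 0.001 -0.001 -1.   ] y yaw -70.6 j6 1.92 w 0.02709192847001222
shift units [-0.01 -0.02  0.07]
turn about tool z units 0.01 deg world -0.1
59.75521445274353 [-1.28214578  1.71196016  5.26521761] [ 0.1960346   0.07369288 -0.00878687]
```

```bash
python3 -m handwheel '0 0 -0.4 0 0 0; 0 0 -0.7 0 0 0; 0 0 -0.8 0 0 0; 0 0 -0.8 0 0 -0.5; 0 0 -0.8 0 0 -0.8'
python3 -m handwheel '0 0 -0.8 0 0 -0.8; 0 0 -0.8 0 0 -0.8; 0 0 -0.8 0 0 -0.8; 0 0 -0.8 0 0 -0.8; 0 0 -0.7 0 0 -0.8'
python3 -m handwheel '0 0 -0.4 0 0 -0.8; 0 0 0 0 0 -0.8; 0 0 0 0 0 -0.8; 0 0 0 0 0 -0.8; 0 0 0 0 0 0'
python3 - <<'E'
from h import *
rel([.53,.14,.28],-18); s=env.observe();print(s["grip_force"],s["ft_force"],s["wrist_torque"])
E
```

```text
time: 6.25
tool_pos: [0.4128, -0.2966, 0.1725]
tool_rot: [0.972, 0.236, -0.0, -0.0]
ft_force: [-0.4, 0.7, -1.9]
width: 0.0274
grip_force: 59.2
time: 6.75
tool_pos: [0.4129, -0.2967, 0.2703]
tool_rot: [0.901, 0.433, 0.0, 0.0]
ft_force: [0.3, -0.8, -1.2]
width: 0.0276
grip_force: 59.3
time: 7.25
tool_pos: [0.4129, -0.2966, 0.2792]
tool_rot: [0.817, 0.577, -0.0, 0.0]
ft_force: [0.6, 0.2, -1.3]
width: 0.0272
grip_force: 59.3
t 7.25 tcp [ 0.4129 -0.2966  0.2792] z [-1.e-04 -1.e-04 -1.e+00] y yaw -19.6 j6 1.03 w 0.027219268689518464
shift units [18.03 -1.44 -0.04]
turn about tool z units -0.26 deg world 1.6
59.33251440525055 [ 0.64864767  0.21896405 -1.26893035] [ 0.04399115 -0.01253007  0.03054816]
```

```bash
python3 -m handwheel '0.4 -0.05 0 0 0 0; 0.8 -0.05 0 0 0 0; 1 -0.05 0 0 0 0; 1 -0.05 0 0 0 0; 1 -0.05 0 0 0 0'
python3 -m handwheel '1 -0.05 0 0 0 0; 1 -0.05 0 0 0 0; 1 -0.05 0 0 0 0; 1 -0.05 0 0 0 0; 1 -0.05 0 0 0 0'
python3 -m handwheel '1 -0.05 0 0 0 0; 1 -0.05 0 0 0 0; 1 -0.05 0 0 0 0; 1 -0.05 0 0 0 0; 1 -0.05 0 0 0 0'
python3 -m handwheel '1 -0.05 0 0 0 0; 1 -0.05 0 0 0 0; 0.8 -0.05 0 0 0 0; 0.3 -0.05 0 0 0 0; 0 0 0 0 0 0'
python3 -m handwheel '0 0 0 0 0 0; 0 0 0 0 0 0; 0 0 0 0 0 0; 0 0 0 0 0 0; 0 0 0 0 0 0'
python3 - <<'E'
from h import *
rel([.578,.243,.28],-18)
s=env.observe();f=env.grab_frame("wrist")
for r in env.pinpoint("coupling",f)+env.masks_of("coupling",f): print(np.round(r["point"]),r["score"],np.round(onz(wray(r["point"],f,s),.114),3))
cv2.imwrite("pics/w2.png",f["img"]);cv2.imwrite("pics/w2z.png",cv2.resize(f["img"][40:340,120:520],None,fx=2,fy=2,interpolation=cv2.INTER_CUBIC))
np.save("s2.npy",np.r_[s["tool_pos"],s["tool_rot"]])
E
```

```text
time: 7.75
tool_pos: [0.4425, -0.1941, 0.279]
tool_rot: [0.818, 0.575, 0.0, -0.0]
ft_force: [-0.2, 0.1, -1.9]
width: 0.0272
grip_force: 59.2
time: 8.25
tool_pos: [0.4785, -0.0742, 0.279]
tool_rot: [0.818, 0.575, 0.0, 0.0]
ft_force: [0.5, 0.3, -0.6]
width: 0.0271
grip_force: 59.2
time: 8.75
tool_pos: [0.5145, 0.0456, 0.279]
tool_rot: [0.818, 0.575, -0.0, -0.0]
ft_force: [-0.3, -0.6, -1.9]
width: 0.0275
grip_force: 59.2
time: 9.25
tool_pos: [0.5356, 0.1196, 0.2788]
tool_rot: [0.817, 0.576, -0.0, -0.0]
ft_force: [-0.6, 0.2, -1.6]
width: 0.0274
grip_force: 59.3
time: 9.75
tool_pos: [0.536, 0.1183, 0.2788]
tool_rot: [0.818, 0.576, -0.0, 0.0]
ft_force: [0.7, 0.5, -1.8]
width: 0.0275
grip_force: 59.3
t 9.75 tcp [0.536  0.1183 0.2788] z [ 1.e-04 -1.e-04 -1.e+00] y yaw -19.7 j6 1.89 w 0.02747301412333079
shift units [ 5.26 -0.1  -0.05]
turn about tool z units -0.28 deg world 1.7
[322.  50.] 0.96 [0.584 0.243 0.114]
[323.  44.] 0.83 [0.587 0.248 0.114]
```

View pics/w2z.png

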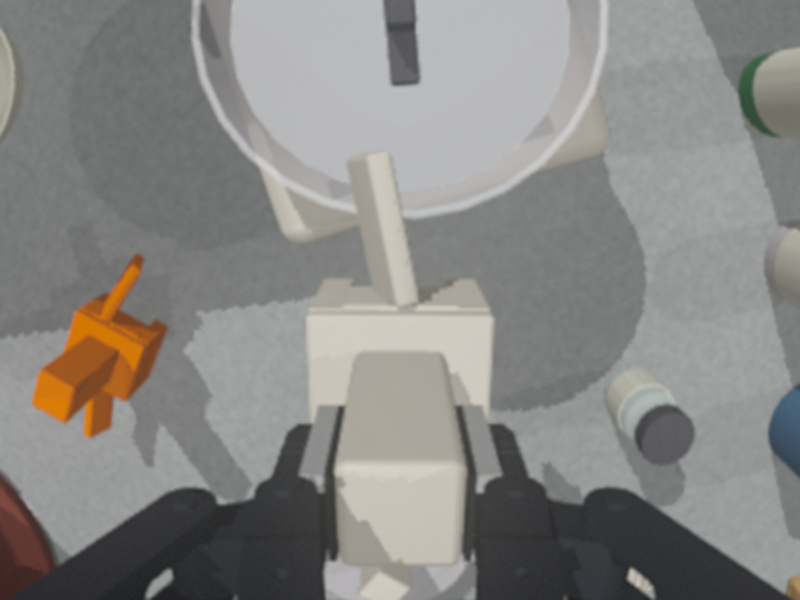

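Run:
```python
from h import *
s=env.observe();f=env.grab_frame("wrist")
m=env.masks_of("coupling",f)[0]["mask"];g=f["img"].max(2)<110;m=m&g
rows=np.nonzero(m.any(1))[0];L=[];Rr=[]
for y in rows:
    x=np.nonzero(m[y])[0];L.append((x[0]-.5,y));Rr.append((x[-1]+.5,y))
print([(y,int(l[0]+.5),int(r[0]-.5)) for y,l,r in zip(rows,L,Rr)])
for nm,e in(("L",L),("R",Rr)):
  for a,b,t in((None,14,"far"),(-22,-4,"near")):
    q=np.array([onz(wray(p,f,s),.130)[:2] for p in e[a:b]]);c=q.mean(0);w,v=np.linalg.eigh(np.cov((q-c).T));print(nm,t,"yaw",round(np.degrees(np.arctan2(v[1,1],v[0,1]))%180,1),np.round(c,4))
q=np.array([onz(wray((x,y),f,s),.130)[:2] for y,x in zip(*np.nonzero(m))])*1000
print(cv2.minAreaRect(q.astype(np.float32)))
# bowl floor centre check: pinpoint triangulation
S=env.grab_frame("scene");D=env.grab_frame("side")
r=[wray(env.pinpoint("coupling",f)[0]["point"],f,s)]
for h in(S,D):
    p=env.pinpoint("coupling",h)
    if p: r.append(ray(p[0]["point"],h))
print(tri(r))
cv2.imwrite("pics/bar.png",cv2.resize(f["img"][0:100,270:380],None,fx=5,fy=5,interpolation=cv2.INTER_CUBIC))
```

```text
[(np.int64(18), 315, 323), (np.int64(19), 311, 323), (np.int64(20), 311, 323), (np.int64(21), 311, 323), (np.int64(22), 311, 323), (np.int64(23), 311, 323), (np.int64(24), 312, 323), (np.int64(25), 312, 323), (np.int64(26), 312, 323), (np.int64(27), 312, 323), (np.int64(28), 312, 323), (np.int64(29), 312, 324), (np.int64(30), 312, 324), (np.int64(31), 312, 324), (np.int64(32), 312, 324), (np.int64(33), 312, 324), (np.int64(34), 312, 324), (np.int64(35), 313, 324), (np.int64(36), 313, 324), (np.int64(37), 313, 325), (np.int64(38), 313, 325), (np.int64(39), 313, 326), (np.int64(40), 313, 326), (np.int64(41), 313, 326), (np.int64(42), 313, 326), (np.int64(43), 313, 326), (np.int64(44), 313, 326), (np.int64(45), 313, 326), (np.int64(46), 313, 326), (np.int64(47), 313, 327), (np.int64(48), 314, 327), (np.int64(49), 314, 327), (np.int64(50), 314, 327), (np.int64(51), 314, 327), (np.int64(52), 314, 326), (np.int64(53), 314, 326), (np.int64(54), 314, 326), (np.int64(55), 314, 327), (np.int64(56), 314, 327), (np.int64(57), 315, 327), (np.int64(58), 315, 327), (np.int64(59), 315, 327), (np.int
[... 269 characters left out ...]
16, 328), (np.int64(71), 316, 328), (np.int64(72), 316, 328), (np.int64(73), 316, 328), (np.int64(74), 316, 328), (np.int64(75), 316, 328), (np.int64(76), 316, 328), (np.int64(77), 316, 328), (np.int64(78), 316, 328), (np.int64(79), 316, 328), (np.int64(80), 317, 328), (np.int64(81), 317, 328), (np.int64(82), 317, 319)]
L far yaw 70.0 [0.5818 0.2677]
L near yaw 74.4 [0.5703 0.2251]
R far yaw 74.1 [0.5925 0.2638]
R near yaw 75.0 [0.5814 0.2212]
((581.2283935546875, 241.9893341064453), (62.379825592041016, 12.785268783569336), 75.47114562988281)
(array([0.57784228, 0.24195237, 0.11284188]), [np.float64(0.007812950120661124), np.float64(0.003468322146003836), np.float64(0.0048952072546722914)])
```

View pics/bar.png

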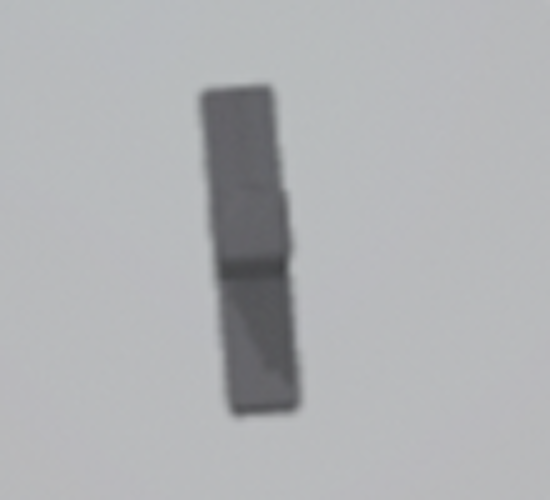

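Bar measured 62x13 mm (given: 64x14), centre (0.581, 0.242), yaw 75°, and the heights check out at about 0.113. Moving above it.

```bash
python3 -c "
from h import *
rel([.581,.242,.2788],-15)"
```

```text
t 10.25 tcp [0.536  0.1187 0.2788] z [ 0.e+00 -1.e-04 -1.e+00] y yaw -19.6 j6 1.89 w 0.02745801798509719
shift units [ 5.25  0.04 -0.  ]
turn about tool z units -0.77 deg world 4.6
```

```bash
python3 -m handwheel '0.5 0 0 0 0 0; 0.9 0 0 0 0 0; 1 0.04 0 0 0 0; 1 0 0 0 0 0; 1 0 0 0 0 0'
python3 -m handwheel '0.6 0 0 0 0 0; 0.25 0 0 0 0 0; 0 0 0 0 0 -0.77; 0 0 0 0 0 0; 0 0 0 0 0 0'
python3 - <<'E'
from h import *
rel([.581,.242,.2],-15)
E
```

```text
time: 10.75
tool_pos: [0.5743, 0.2236, 0.2786]
tool_rot: [0.817, 0.576, 0.0, -0.0]
ft_force: [-0.5, 0.2, -1.6]
width: 0.0271
grip_force: 59.2
time: 11.25
tool_pos: [0.5811, 0.2418, 0.2788]
tool_rot: [0.794, 0.608, -0.0, 0.0]
ft_force: [0.1, 0.2, -2.1]
width: 0.0273
grip_force: 59.3
t 11.25 tcp [0.5811 0.2418 0.2788] z [ 0.e+00 -2.e-04 -1.e+00] y yaw -15.1 j6 2.02 w 0.027262956865218388
shift units [ 0.01 -0.01  3.15]
turn about tool z units -0.02 deg world 0.1
```

```bash
python3 -m handwheel '0 0 0.4 0 0 0; 0 0 0.6 0 0 0; 0 0 0.6 0 0 0; 0 0 0.5 0 0 0; 0 0 0.2 0 0 0'
python3 -m handwheel '0 0 0.2 0 0 0; 0 0 0.15 0 0 0; 0 0 0.1 0 0 0; 0 0 0.1 0 0 0; 0 0 0.1 0 0 0'
```

```text
time: 11.75
tool_pos: [0.5803, 0.2416, 0.2192]
tool_rot: [0.794, 0.608, -0.001, -0.0]
ft_force: [-0.4, -1.0, -2.5]
width: 0.0274
grip_force: 59.3
time: 12.25
tool_pos: [0.5813, 0.2419, 0.2052]
tool_rot: [0.793, 0.609, 0.0, 0.0]
ft_force: [-1.0, 0.1, -2.2]
width: 0.0274
grip_force: 59.3
```

```bash
python3 -m handwheel '0 0 0.07 0 0 0; 0 0 0.07 0 0 0; 0 0 0.06 0 0 0; 0 0 0 0 0 0; 0 0 0 0 0 0'
```

```text
time: 12.75
tool_pos: [0.5811, 0.2419, 0.2]
tool_rot: [0.793, 0.609, -0.0, 0.0]
ft_force: [-1.3, 0.1, -1.8]
width: 0.0274
grip_force: 59.3
```

```bash
python3 -m handwheel '0 0 0.04 0 0 0; 0 0 0.04 0 0 0; 0 0 0 0 0 0; 0 0 0 0 0 0; 0 0 0 0 0 0'
```

```text
time: 13.25
tool_pos: [0.5812, 0.242, 0.1988]
tool_rot: [0.793, 0.609, 0.0, 0.0]
ft_force: [-2.7, -1.2, 5.3]
width: 0.0275
grip_force: 60.1
```

Contact came exactly at the predicted home height (0.1988 = 0.114 + 0.0848). Releasing and backing up.

```bash
python3 -m handwheel '0 0 0 0 0 0; 0 0 0 0 0 0; 0 0 0 0 0 0; 0 0 0 0 0 0; 0 0 0 0 0 0' 1 20
python3 -m handwheel '0 0 -0.3 0 0 0; 0 0 -0.7 0 0 0; 0 0 -0.9 0 0 0; 0 0 -0.9 0 0 0; 0 0 -0.9 0 0 0'
python3 -m handwheel '-0.4 0 -0.8 0 0 0; -0.9 0 -0.5 0 0 0; -0.9 0 0 0 0 0; -0.9 0 0 0 0 0; -0.5 0 0 0 0 0'
python3 - <<'E'
from h import *
s=env.observe();f=env.grab_frame("wrist");D=env.grab_frame("side");S=env.grab_frame("scene")
a=cv2.resize(f["img"][0:150,220:420],(400,300));b=cv2.resize(D["img"][220:370,120:320],(400,300),interpolation=2);c=cv2.resize(S["img"][160:280,360:520],(400,300),interpolation=2)
cv2.imwrite("pics/end.png",np.vstack([np.hstack([a,b]),np.hstack([c,c*0])]))
print(s["time"],s["tool_pos"])
# expected stem-top and hub-top corners when home
X=lambda x,y,z:np.array([.581,.242,.114])+np.r_[R.from_euler('z',75,degrees=True).as_matrix()@[x,y,z]]
for n,F in(("side",D),("scene",S)): print(n,"stem top exp",np.round(proj(X(0,0,.12),F),1),"16mm high",np.round(proj(X(0,0,.136),F),1),"origin",[np.round(q["point"],1) for q in env.pinpoint("blade",F)[:4]],"exp",np.round(proj(X(0,0,0),F),1))
E
```

```text
time: 13.75
tool_pos: [0.5811, 0.2418, 0.1979]
tool_rot: [0.793, 0.609, -0.0, 0.0]
ft_force: [0.3, 0.1, 1.0]
width: 0.085
grip_force: 0.0
time: 14.25
tool_pos: [0.581, 0.2419, 0.2921]
tool_rot: [0.793, 0.609, 0.0, 0.0]
ft_force: [0.4, -0.1, 0.2]
width: 0.0853
grip_force: 0.0
time: 14.75
tool_pos: [0.5576, 0.1537, 0.3239]
tool_rot: [0.794, 0.608, 0.0, 0.0]
ft_force: [-0.1, 0.7, -0.0]
width: 0.0853
grip_force: 0.0
14.75 [0.55755663 0.15370531 0.32387345]
side stem top exp [202.3 262.8] 16mm high [199.9 256.3] origin [array([219.7, 301.2]), array([392.9, 155.8]), array([367.2, 293.8])] exp [217.5 304.1]
scene stem top exp [449.9 202.2] 16mm high [451.7 199.1] origin [array([216.8, 159.1]), array([436.5, 220.4]), array([377.8, 169.5])] exp [438.  223.7]
```

View pics/end.png

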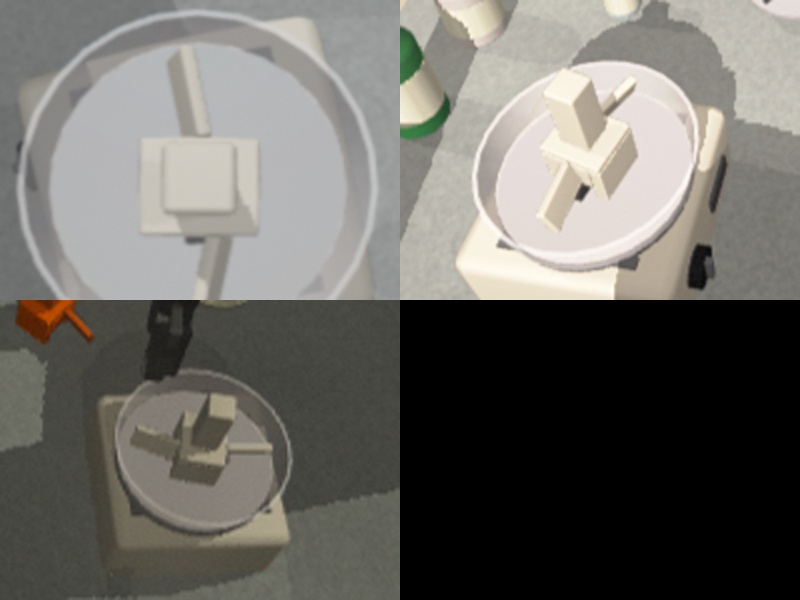

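The blade stands upright over the bar. Its stem top is at side (204,261) and scene (449,202), which matches the home predictions (202,263) and (450,202) rather than the 16 mm high ones. The gripper is clear.

```bash
python3 -c "
from plant import env
print(env.job_done())"
```

```text
the job is handed in; nothing more can be done
None
```

The white kneading blade is home and upright on the drive, released and handed in at about 15 s of the 38 s allowed; I did not touch the slicing disc or citrus cone.

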